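# Put the seed jars away in the mouse-proof tin

## Task

Put the green-lidded and the orange-lidded seed jar away upright in the sections of the open seed tin marked by their own colour of tab. The cartons already in each section reach an unknown height, so lower each glass jar until you feel it touch and only then let go: do not drop it or bear down on it. When both jars stand in the tin, close its lid fully, leaving the white-lidded jar and everything else on the bench where it is.

Things in the scene. Friction and masses are not known exactly. Their poses are not given: they have to be found in the camera images.
- tin: the seed tin, fixed to the bench left or right of the robot: cream steel box 160 mm (its x) by 300 mm (its y), 120 mm tall to the rim, walls and floor 4 mm thick; origin at the centre of its underside, x towards the hinge side, z up. A dividing wall 90 mm tall and 4 mm thick at y = 0 makes two sections, each 152 (x) by 144 mm (y) inside, centred at y = +74 and -74 mm
- tin_mouth (a point): centre of the tin's open mouth, level with the rim, 120 mm above the bench. Below it each section already holds flat cardboard cartons, a level surface over the whole section at its own unknown height, 12 to 67 mm above the bench (not given: feel for it). The top cartons give a little, 1 mm for 2.5 N, up to 8 mm, then they are hard
- lid (a joint): hinge of the tin's lid on its far (+x) rim: 0 closed (stops there), growing as it opens, 1.5 to 1.75 rad at the start. Stiff: the lid stays at any angle and takes about 3 to 8 N at its front edge to move. The lid is a tray 160 by 300 mm, 55 mm deep, open below, so jars up to 50 mm above the rim still fit under it
- lid_hinge (a point): middle of the lid's hinge line, at the tin's far rim, 120 mm above the bench and 80 mm along the tin's x from its centre; the line runs along the tin's y. The axes turn with the lid
- lid_edge (a point): middle of the outer front top edge of the lid, the corner of its top panel farthest from the hinge. In the lid's own axes it lies at x = -160 mm, z = +55 mm from the hinge. The lid's top panel is flat and 300 mm long in y; it faces up when closed, and away from the robot when open
- jar_green_center (a point): amber glass seed jar, a plain upright cylinder 62 mm in diameter and 100 mm tall with a flat green screw lid (top 18 mm), about 0.22 to 0.45 kg. The point is at the jar's centre, 50 mm above its underside; z is the jar's axis. Stands upright on the bench mat
- jar_orange_center (a point): amber glass seed jar, a plain upright cylinder 62 mm in diameter and 100 mm tall with a flat orange screw lid (top 18 mm), about 0.22 to 0.45 kg. The point is at the jar's centre, 50 mm above its underside; z is the jar's axis. Stands upright on the bench mat
- tab_green_mark (a point): green label holder clipped to the outside of the tin's front wall, marking the section directly behind it (left or right, this varies); a plate 70 by 42 mm, sloping, its top just below the rim. The point is at its middle, 104 mm above the bench; x points into the tin across its width, y along the wall. The middle of its section lies 101 mm along x from this point, at y = 0
- tab_orange_mark (a point): orange label holder clipped to the outside of the tin's front wall, marking the section directly behind it (left or right, this varies); a plate 70 by 42 mm, sloping, its top just below the rim. The point is at its middle, 104 mm above the bench; x points into the tin across its width, y along the wall. The middle of its section lies 101 mm along x from this point, at y = 0
- jar_white_center (a point): amber glass seed jar, a plain upright cylinder 62 mm in diameter and 100 mm tall with a flat white screw lid (top 18 mm), about 0.22 to 0.45 kg. The point is at the jar's centre, 50 mm above its underside; z is the jar's axis. Stands upright on the bench mat. Bystander: stays where it is
- torch_center (a point): yellow torch standing upright on its lens, 165 mm tall, head 56 mm in diameter and 56 mm high, barrel 37 mm in diameter, the point half-way up. Loose bystander
- funnel_center (a point): blue plastic funnel standing mouth down, 130 mm tall, mouth 104 mm in diameter, narrowing to a 24 mm spout 62 mm up, the point half-way up. Loose bystander
- saucer_center (a point): terracotta saucer, 110 mm in diameter, 22 mm tall, the point half-way up. Loose bystander
- spanner_center (a point): chrome adjustable spanner lying flat, 215 mm long along its x, 12 mm thick, the point at its middle. Loose bystander
- dibber_center (a point): wooden T-handled dibber lying flat in front of the tin, 200 mm long along its x, handle bar 90 mm, 27 mm thick, the point at the middle of its shaft. Loose bystander
- mat: black rubber bench mat, 310 mm (x) by 330 mm (y), 4 mm thick, fixed; the jars, torch, funnel, saucer and spanner stand on it. Origin at the centre of its underside
Mind the look-alikes: they are no part of the job. What is shaped like the part that bears jar_green_center but purple is not meant.

How it is judged:
By the outcome, as a careful person would: the job done as asked, in the order asked, and still so for the second after the job is handed in, with the robot touching nothing.
It also fails if it takes over 72 s, if anything falls off the work surface, if the arm or the gripper's body presses on something with over 40 N, if the wrist force passes 120 N, or if a joint passes its speed limit or range.

## Robot

A 7-joint arm with a two-finger parallel gripper is mounted at the origin on the work surface. World frame = base frame: x ahead of the robot, y to its left, z up, the work surface at z = 0. Lengths are in m, angles in rad, forces in N, time in s.
With the tool pointing down it reaches from about 0.4 to 0.85 m from the base axis. Payload 4.5 kg.
Tool frame: the origin (TCP) lies at the very end of the fingers, on their centre line; the grasp point (between the pads) lies 19 mm behind it; z points along the fingers, y is the line along which they close (so a half turn about z gives the same grasp; the last joint's range is limited). The gripper opens to 88 mm and grips with 3 to 60 N. Pads are 18 mm wide; open, the fingers measure 123 mm over their backs; the gripper's body (75 mm by 187 mm) begins 45 mm behind the grasp point.
Start: joints at [1.336, 0.689, -0.195, 1.565, 0.157, 0.902, -0.215], TCP at [0.166, -0.603, 0.239] pointing down, gripper open.
Joint ranges: [-3.01, 3.01], [-0.46, 2.08], [-1.47, 1.51], [0.13, 2.56], [-1, 4.14], [0.04, 2.09], [-2.66, 2.66]. Speed limits (rad/s): [2.57, 2.57, 3.14, 3.14, 3.14, 3.14, 3.14].

## Interface

Orientations are given as a unit quaternion [x, y, z, w].
In Python, from plant import telemetry, capture, get_calibration, arm, search_frame, outline_of gives the robot as it stands. The module is installed in compiled form; this text tells all that it offers.
- The arm moves only by the shell command python3 -m handwheel 'ROWS' [OPENING] [FORCE]. ROWS is text: rows parted by semicolons, each of 6 numbers parted by spaces: the shift along the tool's x, y, z as a fraction of full scale, then the turn, a rotation vector about the tool's x, y, z as a fraction of full scale. A call has 1 to 12 rows; each row shifts and turns the commanded pose from where the row before left it, along the tool's axes as they then stand; what a row does not reach is not made up. Full scale, the value 1, is 0.05 m for a shift and 180 degrees for a turn. A row lasts 1/8 s, in which the tool goes at most 62.5 mm and 10.7 degrees, less where a joint would pass 70% of its speed; a pose out of reach is approached as far as the arm can. A call with a number of a shift or a turn outside -1 to 1 is refused whole. A call with a gripper value outside its range is refused whole. OPENING is the opening in per cent of the stroke, from 0 (shut) to 100 (fully open), set as the call begins (- or left out, the last holds). The fingers move at their own pace and stop on an object; FORCE is the grip in N (left out, the last holds). Time passes only in rows, so rows that do not move let the fingers close. It gives the time, the measured TCP pose, the force, the opening and the grip force at its end, in the units of the state.
- telemetry.state(): the state, without advancing time (a new reading comes with each control period).
- capture(name): name is "side" or "top"; returns the picture (400x640x3 uint8, red, green, blue); there is no depth.
- get_calibration(name): a dict with "vfov" (degrees; the focal length in pixels is half the picture's height over the tangent of half this angle, whatever the lens; pixels are square), "cx", "cy" (the principal point, pixels), "k1" (the pictures are not rectified: a ray, as slopes to the right and down, at radius r is drawn at 1 + k1 r^2 times it, then the intrinsics apply), "R" (3x3) and "t" (3): a world point X has camera coordinates R X + t. Camera axes: x right, y down, z forward; pixel columns grow to the right and rows downward; lengths in m; the calibration is good to about 2 mm. A picture is of the moment at which its call begins. get_calibration takes no time and is no camera call.
- arm.job_done(): hands the job in; it is judged then, once.
Trained networks look in the newest picture that a camera, given by its name, has taken for a name from the list of things; names that differ only in an ending like _2 or _b are one class to them, and where a whole thing is asked for, a point or a joint stands for the part that bears it (a point fixed in the world has none). Each returns a list of dicts, best first, with "confidence" (0 to 1); they miss things now and then, are a little off and sometimes report something else, mostly with a low value. They report only what shows in the picture. A call takes as long as a camera call. They do not tell look-alikes from the thing itself.
- search_frame(camera, name): "extent" ([centre column, centre row, width, height] in pixels, round what is visible of it).
- outline_of(camera, name): "pixels" (400x640 bool, what is visible of it) and "extent" ([centre column, centre row, width, height] in pixels, round what is visible of it).
The state is a dict: "t": time; "joint_pos": joint angles; "joint_velocities": joint speeds; "tau": joint torques, N m; "eef_pos": TCP position; "orientation": TCP orientation; "ft_force": force on the tool from outside, world axes, zero at the start; "ft_torque": the same for the moment, N m; "width": opening from 0.0 (shut) to 1.0 (fully open); "grasp_force": force on a finger pad.
Only numpy, scipy, OpenCV 4.12 (cv2) and the standard library are available. Lean on these libraries where they do the work, as an engineer would, in place of code of your own. Each camera call takes 0.05 s, during which the arm holds its last target. There are 200 camera calls.

## Working session

There is one attempt and no reset: what is moved stays moved. The work goes in short steps, Python scripts to look and compute and a shell command to move; the robot and the scene stay as the last step left them, time stands still between calls to the robot, and variables do not carry over. Pictures are saved under pics/ and viewed, at most 10 in all, crops included, and the job is handed in when it is done.

```bash
mkdir -p pics; ls; python3 - <<'E'
from plant import *
import cv2
s=telemetry.state(); print(s)
for n in("side","top"):
    im=capture(n); cv2.imwrite(f"pics/{n}0.png",im[:,:,::-1]); print(n,get_calibration(n))
E
```

```text
pics
{'t': 0.0, 'joint_pos': array([ 1.33581536,  0.68998061, -0.19452047,  1.56635263,  0.15728779,
        0.90249073, -0.21510625]), 'joint_velocities': array([-0.00042557,  0.00037659,  0.00255599,  0.00020837,  0.00063573,
       -0.00046246,  0.00114972]), 'tau': array([-1.25568549e-04, -5.27565408e+01, -1.26694411e+00, -1.53429991e+01,
       -5.26383449e-02,  6.50423506e-03,  1.51692475e-04]), 'eef_pos': array([ 0.16576198, -0.60195676,  0.23791001]), 'orientation': array([ 9.90977628e-01,  1.34024232e-01, -1.82444810e-04, -9.02015384e-04]), 'ft_force': array([ 0.03911503, -0.2995651 , -0.63117977]), 'ft_torque': array([ 0.04711051, -0.03627963,  0.02397438]), 'grasp_force': 0.0, 'width': 1.0016482037197134}
side {'vfov': 57.692627469107634, 'cx': 323.32200289997314, 'cy': 196.59843600913712, 'k1': -0.05234908967506353, 'R': array([[-0.85389282, -0.52028604,  0.01301899],
       [-0.3779996 ,  0.60278947, -0.70268141],
       [ 0.35774762, -0.60493578, -0.71138551]]), 't': array([0.43517365, 0.25612703, 0.92349975])}
top {'vfov': 48.48142594111048, 'cx': 324.19536235313626, 'cy': 197.0187578529897, 'k1': -0.10300549161911804, 'R': array([[-0.02106694, -0.99975586, -0.006664  ],
       [-0.98424449,  0.02190957, -0.17545013],
       [ 0.1755533 ,  0.00286281, -0.98446577]]), 't': array([0.02211077, 0.50629318, 1.18174062])}
```

View pics/side0.png

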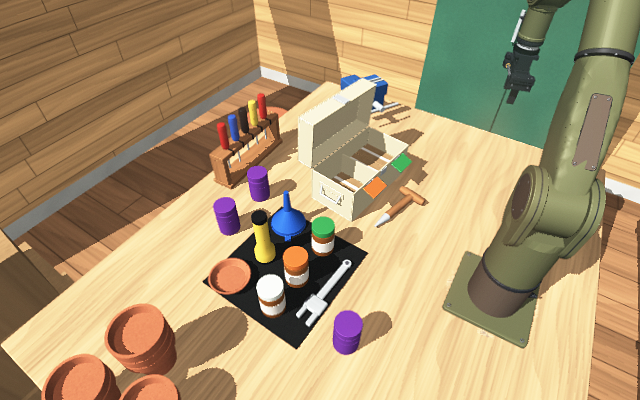

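View pics/top0.png

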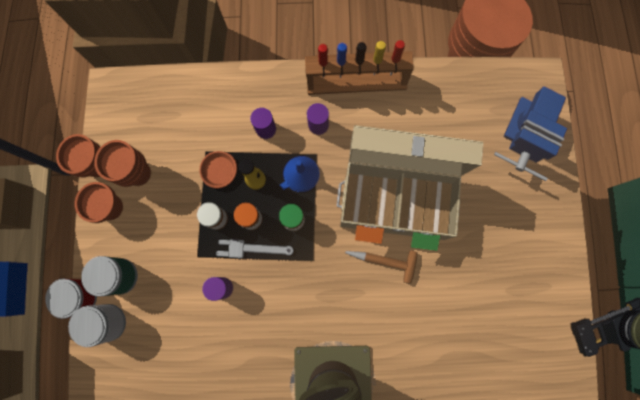

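```bash
cat > h.py <<'E'
from plant import *
import numpy as np, cv2
from scipy.optimize import least_squares
C={n:get_calibration(n) for n in("side","top")}
def proj(n,X):
    c=C[n]; p=np.atleast_2d(X)@np.array(c["R"]).T+c["t"]; s=p[:,:2]/p[:,2:]
    s=s*(1+c["k1"]*(s**2).sum(1,keepdims=True)); f=200/np.tan(np.radians(c["vfov"])/2)
    return s*f+[c["cx"],c["cy"]]
def hullc(P):
    m=cv2.moments(cv2.convexHull(P.astype(np.float32))); return np.array([m["m10"],m["m01"]])/m["m00"]
a=np.linspace(0,2*np.pi,40)
def cyl(x,y,z0,z1,r): return np.array([[x+r*np.cos(t),y+r*np.sin(t),z] for z in(z0,z1) for t in a])
HUE={"green":(50,75),"orange":(5,13)}
def colmask(im,col,ext,pad=3):
    h=cv2.cvtColor(im,cv2.COLOR_RGB2HSV); cx,cy,w,hh=ext
    if col=="white": m=(h[...,1]<60)&(h[...,2]>130)
    else: m=(h[...,0]>=HUE[col][0])&(h[...,0]<=HUE[col][1])&(h[...,1]>150)&(h[...,2]>70)
    b=np.zeros(m.shape,bool); b[max(0,int(cy-hh/2-pad)):int(cy+hh/2+pad)+1,max(0,int(cx-w/2-pad)):int(cx+w/2+pad)+1]=1
    k,l,st,ce=cv2.connectedComponentsWithStats((m&b).astype(np.uint8))
    i=1+np.argmax(st[1:,4]); return l==i,ce[i],st[i,4]
E
cat > m1.py <<'E'
from h import *
ims={n:capture(n) for n in C}
E_={}
for nm in["jar_green_center","jar_orange_center","tab_green_mark","tab_orange_mark","tin","lid"]:
    for n in C:
        r=outline_of(n,nm); 
        print(nm,n,[(np.round(d["extent"]).astype(int).tolist(),round(float(d["confidence"]),2)) for d in r[:3]])
        E_[nm,n]=r
import pickle; pickle.dump((ims,E_),open("m1.pkl","wb"))
E
python3 m1.py
```

```text
jar_green_center side [([325, 237, 21, 44], 0.94), ([348, 331, 28, 48], 0.88), ([228, 217, 32, 45], 0.79)]
jar_green_center top [([316, 118, 20, 34], 0.95), ([293, 217, 23, 26], 0.85), ([217, 291, 31, 27], 0.77)]
jar_orange_center side [([294, 268, 27, 41], 0.86)]
jar_orange_center top [([250, 215, 31, 29], 0.69)]
tab_green_mark side [([402, 162, 15, 15], 0.77), ([337, 122, 80, 97], 0.35)]
tab_green_mark top [([426, 241, 30, 17], 0.86), ([255, 248, 78, 19], 0.74)]
tab_orange_mark side [([374, 187, 25, 23], 0.62)]
tab_orange_mark top [([370, 235, 29, 15], 0.69), ([256, 207, 119, 112], 0.42)]
tin side [([355, 150, 115, 145], 0.61), ([401, 161, 20, 18], 0.43), ([272, 296, 34, 45], 0.28)]
tin top [([411, 183, 148, 115], 0.9), ([256, 208, 117, 112], 0.28)]
lid side [([338, 122, 78, 92], 0.68), ([274, 294, 29, 44], 0.22)]
lid top [([292, 219, 21, 26], 0.66), ([415, 149, 133, 52], 0.55)]
```

```bash
cat > m2.py <<'E'
from h import *
import pickle
ims,E_=pickle.load(open("m1.pkl","rb"))
ext={("green","side"):[323,237,26,44],("green","top"):[292,217,27,28],("orange","side"):[294,268,30,44],("orange","top"):[248,215,30,29]}
for c in("green","orange"):
    ob={n:colmask(ims[n],c,ext[c,n],4) for n in C}
    f=lambda p:np.concatenate([hullc(proj(n,cyl(*p,.086,.104,.031)))-ob[n][1] for n in C])
    r=least_squares(f,[.55,.05]); print("jar",c,r.x.round(4),r.fun.round(1),[ob[n][2] for n in C])
text={("green","side"):[401,162,22,22],("green","top"):[426,241,32,18],("orange","side"):[374,187,25,23],("orange","top"):[370,235,29,17]}
tob={(c,n):colmask(ims[n],c,text[c,n],4) for c in("green","orange") for n in C}
for c in("green","orange"):
    f=lambda p:np.concatenate([proj(n,[p[0],p[1],.104])[0]-tob[c,n][1] for n in C])
    r=least_squares(f,[.55,-.2]);print("tab",c,r.x.round(4),r.fun.round(1),[tob[c,n][2] for n in C])
def T(p,X): 
    c,s=np.cos(p[2]),np.sin(p[2]); return np.asarray(X)@np.array([[c,s,0],[-s,c,0],[0,0,1]])+[p[0],p[1],0]
def res(p):
    o=[]
    for c,y in(("orange",.074),("green",-.074)):
        for n in C:o.append(2*(proj(n,T(p,[-.101,y,.104]))[0]-tob[c,n][1]))
    ca,sa=np.cos(p[3]),np.sin(p[3]) # opening about hinge: (-x) edge goes up
    L=np.array([[x,y,z] for x in(0,-.16) for y in(-.15,.15) for z in(0,.055)])
    W=np.c_[.08+ca*L[:,0]+sa*L[:,2],L[:,1],.12-sa*L[:,0]+ca*L[:,2]]
    for n,i in(("side",0),("top",1)):
        q=proj(n,T(p,W)); e=E_["lid",n][i]["extent"]; lo,hi=q.min(0),q.max(0)
        o.append(((lo+hi)/2-e[:2])); o.append(hi-lo-e[2:])
    return np.concatenate(o)
r=least_squares(res,[.6,-.2,0.,1.6],loss="soft_l1"); print(r.x.round(4)); print(res(r.x).round(1))
for n in C:
    im=ims[n].copy();p=r.x
    ca,sa=np.cos(p[3]),np.sin(p[3])
    L=np.array([[x,y,z] for x in(0,-.16) for y in(-.15,.15) for z in(0,.055)])
    W=np.c_[.08+ca*L[:,0]+sa*L[:,2],L[:,1],.12-sa*L[:,0]+ca*L[:,2]]
    B=[[x,y,z] for x in(-.08,.08) for y in(-.15,.15) for z in(0,.12)]
    for q in proj(n,T(p,W)):cv2.circle(im,tuple(int(v) for v in q.round()),1,(255,0,0),-1)
    for q in proj(n,T(p,B)):cv2.circle(im,tuple(int(v) for v in q.round()),1,(0,0,255),-1)
    im=im[50:250,280:520] ; cv2.imwrite(f"pics/f_{n}.png",cv2.resize(im,None,fx=2,fy=2)[:,:,::-1])
a_=cv2.imread("pics/f_side.png");b_=cv2.imread("pics/f_top.png");cv2.imwrite("pics/f.png",cv2.resize(np.hstack([a_,b_]),(800,333)))
E
python3 m2.py
```

```text
Traceback (most recent call last):
  File "m2.py", line 6, in <module>
    ob={n:colmask(ims[n],c,ext[c,n],4) for n in C}
          ~~~~~~~^^^^^^^^^^^^^^^^^^^^^
  File "h.py", line 20, in colmask
    i=1+np.argmax(st[1:,4]); return l==i,ce[i],st[i,4]
        ~~~~~~~~~^^^^^^^^^^
ValueError: attempt to get argmax of an empty sequence
```

```bash
python3 -c "
from h import *;import pickle
ims,_=pickle.load(open('m1.pkl','rb'))
for n,u,v in[('side',323,225),('top',291,216),('side',296,255),('top',245,215),('side',400,163),('top',426,241),('side',374,187),('top',370,235)]:print(n,cv2.cvtColor(ims[n],cv2.COLOR_RGB2HSV)[v,u])"
sed -i 's/(50,75)/(50,80)/; s/(5,13)/(5,14)/; s/>70)/>60)/; s/,1\]>150/,1]>140/' h.py; python3 m2.py
```

```text
side [ 67 156 193]
top [ 65 141 123]
side [ 13 183 249]
top [ 11 198 185]
side [ 67 159 180]
top [ 60 118 110]
side [ 12 189 244]
top [ 11 195 165]
jar green [0.4596 0.101 ] [-2.5 -1.2  1.4  2.6] [np.int32(377), np.int32(64)]
jar orange [0.4552 0.2226] [ 0.1 -1.  -0.8  0.4] [np.int32(622), np.int32(505)]Traceback (most recent call last):
  File "m2.py", line 10, in <module>
    tob={(c,n):colmask(ims[n],c,text[c,n],4) for c in("green","orange") for n in C}
               ~~~~~~~^^^^^^^^^^^^^^^^^^^^^^
  File "h.py", line 20, in colmask
    i=1+np.argmax(st[1:,4]); return l==i,ce[i],st[i,4]
        ~~~~~~~~~^^^^^^^^^^
    return _wrapfunc(a, 'argmax', axis=axis, out=out, **kwds)
    return bound(*args, **kwds)
ValueError: attempt to get argmax of an empty sequence
```

```bash
sed -i 's/(50,80)/(50,80,85)/; s/(5,14)/(5,14,140)/; s/,1\]>140/,1]>HUE[col][2]/' h.py; python3 m2.py
```

```text
jar green [0.4513 0.101 ] [ 0.2  0.1 -0.  -0.2] [np.int32(406), np.int32(469)]
jar orange [0.4552 0.2226] [ 0.1 -1.  -0.8  0.4] [np.int32(622), np.int32(505)]
tab green [ 0.3754 -0.2474] [ 0.5 -0.2 -0.3 -0.3] [np.int32(216), np.int32(374)]
tab orange [ 0.3966 -0.1021] [ 0.4  0.  -0.2 -0.4] [np.int32(261), np.int32(431)]
[ 0.4857 -0.19   -0.1494  1.5209]
[ 0.6  0.1 -0.6 -0.9  1.6 -0.6  0.1 -0.2 -1.7  0.8  0.8 -0.5  0.1  0.3
  2.1 -0.4]
```

View pics/f.png

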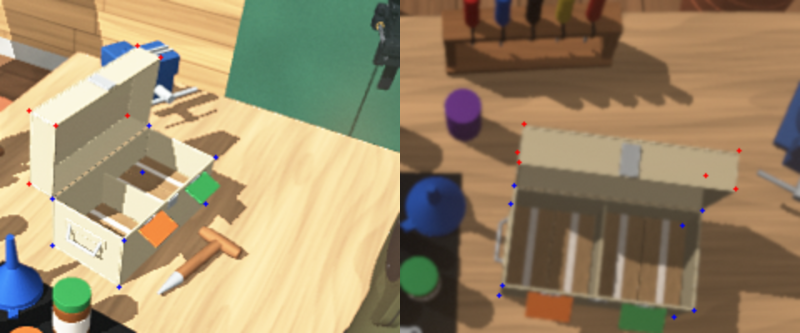

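```bash
cat > go.py <<'E'
import sys,numpy as np
from scipy.spatial.transform import Rotation as R
from plant import telemetry
s=telemetry.state(); q=R.from_quat(s["orientation"])
a=[float(v) for v in sys.argv[1:]]
d=q.inv().apply(np.array(a[:3])-s["eef_pos"])/.05
X=q.as_matrix()[:,0]; yaw=np.arctan2(X[1],X[0])
des=R.from_matrix(np.array([[np.cos(b),np.sin(b),0],[np.sin(b),-np.cos(b),0],[0,0,-1]]).astype(float)) if False else None
b=a[3] if len(a)>3 else -.149
des=R.from_matrix([[np.cos(b),np.sin(b),0],[np.sin(b),-np.cos(b),0],[0,0,-1]])
print("shift units",d.round(2),"turn",((q.inv()*des).as_rotvec()/np.pi).round(3),"pos",s["eef_pos"].round(4),"F",s["ft_force"].round(2),"t",round(s["t"],2))
E
python3 - <<'E'
from h import *
im=capture("top")
m,c,n=colmask(im,"white",[209,215,30,30],2)
f=lambda p:hullc(proj("top",cyl(*p,.086,.104,.031)))-c
print(least_squares(f,[.45,.3]).x,n)
E
python3 -m handwheel '0.82 -0.29 -0.055 0 0 0;0.82 -0.29 -0.055 0 0 0;0.82 -0.29 -0.055 0 0 0;0.82 -0.29 -0.055 0 0 0;0.82 -0.29 -0.055 0 0 0;0.82 -0.29 -0.055 0 0 0;0.82 -0.29 -0.055 0 0 0;0.82 -0.29 -0.055 0 0 0;0 0 0 0 0 0.0444;0 0 0 0 0 0.0444;0 0 0 0 0 0.0444;0 0 0 0 0 0' 88
python3 go.py .451 .101 .25
```

```text
[0.45927918 0.32007954] 421
t: 2.35
eef_pos: [0.4515, -0.4035, 0.2607]
orientation: [0.997, -0.074, -0.0, 0.0]
ft_force: [-0.8, 0.5, -0.6]
width: 0.877
grasp_force: 0.0
shift units [-1.5  -9.98  0.21] turn [0. 0. 0.] pos [ 0.4515 -0.4035  0.2607] F [-0.83  0.55 -0.56] t 2.35
```

```bash
python3 -m handwheel '-0.15 -0.99 0.02 0 0 0;-0.15 -0.99 0.02 0 0 0;-0.15 -0.99 0.02 0 0 0;-0.15 -0.99 0.02 0 0 0;-0.15 -0.99 0.02 0 0 0;-0.15 -0.99 0.02 0 0 0;-0.15 -0.99 0.02 0 0 0;-0.15 -0.99 0.02 0 0 0;-0.15 -0.99 0.02 0 0 0;-0.15 -0.99 0.02 0 0 0;0 0 0 0 0 0'
python3 go.py .451 .101 .066
```

```text
t: 3.72
eef_pos: [0.451, 0.1019, 0.2508]
orientation: [0.998, -0.069, 0.0, -0.001]
ft_force: [0.1, 0.2, -0.3]
width: 0.882
grasp_force: 0.0
shift units [0.   0.03 3.7 ] turn [-0.001 -0.     0.003] pos [0.451  0.1019 0.2508] F [ 0.09  0.18 -0.29] t 3.73
```

```bash
python3 -m handwheel '0 0 0.7 0 0 0;0 0 0.8 0 0 0;0 0 0.8 0 0 0;0 0 0.8 0 0 0;0 0 0.4 0 0 0;0 0 0.2 0 0 0;0 0 0 0 0 0;0 0 0 0 0 0'
python3 -m handwheel '0 0 0 0 0 0;0 0 0 0 0 0;0 0 0 0 0 0;0 0 0 0 0 0;0 0 0 0 0 0;0 0 0 0 0 0' 0 25
```

```text
t: 4.72
eef_pos: [0.4517, 0.0969, 0.0665]
orientation: [0.997, -0.075, 0.001, -0.0]
ft_force: [0.1, -0.1, 0.6]
width: 0.881
grasp_force: 0.0
t: 5.48
eef_pos: [0.452, 0.098, 0.0664]
orientation: [0.997, -0.074, 0.001, -0.001]
ft_force: [0.4, 2.1, 6.9]
width: 0.692
grasp_force: 25.0
```

```bash
python3 -m handwheel '0 0 -0.3 0 0 0;0 0 -0.6 0 0 0;0 0 -0.8 0 0 0;0 0 -0.8 0 0 0;0 0 -0.8 0 0 0;0 0 -0.6 0 0 0;0 0 0 0 0 0;0 0 0 0 0 0'
python3 go.py .475 -.263 .26
```

```text
t: 6.48
eef_pos: [0.4499, 0.0965, 0.2599]
orientation: [0.997, -0.075, -0.001, 0.001]
ft_force: [-0.6, -0.7, -3.6]
width: 0.694
grasp_force: 25.0
shift units [1.57 7.03 0.  ] turn [ 0.     0.001 -0.   ] pos [0.4499 0.0965 0.2599] F [-0.63 -0.66 -3.63] t 6.47
```

```bash
python3 -m handwheel '0.16 0.7 0 0 0 0;0.16 0.7 0 0 0 0;0.16 0.7 0 0 0 0;0.16 0.7 0 0 0 0;0.16 0.7 0 0 0 0;0.16 0.7 0 0 0 0;0.16 0.7 0 0 0 0;0.16 0.7 0 0 0 0;0.16 0.7 0 0 0 0;0.16 0.7 0 0 0 0;0 0 0 0 0 0;0 0 0 0 0 0'
python3 go.py .475 -.263 .135
```

```text
t: 7.98
eef_pos: [0.477, -0.2598, 0.2592]
orientation: [0.997, -0.075, -0.002, -0.001]
ft_force: [-0.6, 0.9, -2.3]
width: 0.697
grasp_force: 25.0
shift units [-0.02  0.07  2.48] turn [-0.001  0.001 -0.   ] pos [ 0.477  -0.2598  0.2592] F [-0.62  0.94 -2.27] t 7.97
```

```bash
python3 -m handwheel '0 0.07 0.5 0 0 0;0 0 0.6 0 0 0;0 0 0.6 0 0 0;0 0 0.4 0 0 0;0 0 0.2 0 0 0;0 0 0 0 0 0;0 0 0 0 0 0;0 0 0 0 0 0'
python3 -m handwheel '0 0 0.06 0 0 0;0 0 0.06 0 0 0;0 0 0 0 0 0'
```

```text
t: 8.98
eef_pos: [0.478, -0.2647, 0.1465]
orientation: [0.997, -0.075, 0.001, 0.0]
ft_force: [0.8, 0.2, -2.6]
width: 0.692
grasp_force: 25.0
t: 9.35
eef_pos: [0.4772, -0.2644, 0.1394]
orientation: [0.997, -0.075, -0.0, -0.0]
ft_force: [-0.1, -0.3, -2.9]
width: 0.7
grasp_force: 25.0
```

```bash
cat > chk.py <<'E'
import sys
from plant import telemetry
s=telemetry.state(); f=s["ft_force"][2]
print(s["eef_pos"][2].round(4),f.round(2)); sys.exit(f>float(sys.argv[1]))
E
m="python3 chk.py -0.9"
(set -e
python3 -m handwheel '0 0 0.04 0 0 0;0 0 0 0 0 0' >/dev/null; $m
python3 -m handwheel '0 0 0.04 0 0 0;0 0 0 0 0 0' >/dev/null; $m
python3 -m handwheel '0 0 0.04 0 0 0;0 0 0 0 0 0' >/dev/null; $m
python3 -m handwheel '0 0 0.04 0 0 0;0 0 0 0 0 0' >/dev/null; $m
python3 -m handwheel '0 0 0.04 0 0 0;0 0 0 0 0 0' >/dev/null; $m
python3 -m handwheel '0 0 0.04 0 0 0;0 0 0 0 0 0' >/dev/null; $m
python3 -m handwheel '0 0 0.04 0 0 0;0 0 0 0 0 0' >/dev/null; $m
python3 -m handwheel '0 0 0.04 0 0 0;0 0 0 0 0 0' >/dev/null; $m
python3 -m handwheel '0 0 0.04 0 0 0;0 0 0 0 0 0' >/dev/null; $m
python3 -m handwheel '0 0 0.04 0 0 0;0 0 0 0 0 0' >/dev/null; $m
)
```

```text
0.1376 -2.82False
```

```bash
sed -i 's/sys.exit(f>float(sys.argv\[1\]))/sys.exit(int(f>float(sys.argv[1])))/' chk.py
m="python3 chk.py -0.9"
(set -e
python3 -m handwheel '0 0 0.04 0 0 0;0 0 0 0 0 0' >/dev/null; $m
python3 -m handwheel '0 0 0.04 0 0 0;0 0 0 0 0 0' >/dev/null; $m
python3 -m handwheel '0 0 0.04 0 0 0;0 0 0 0 0 0' >/dev/null; $m
python3 -m handwheel '0 0 0.04 0 0 0;0 0 0 0 0 0' >/dev/null; $m
python3 -m handwheel '0 0 0.04 0 0 0;0 0 0 0 0 0' >/dev/null; $m
python3 -m handwheel '0 0 0.04 0 0 0;0 0 0 0 0 0' >/dev/null; $m
python3 -m handwheel '0 0 0.04 0 0 0;0 0 0 0 0 0' >/dev/null; $m
python3 -m handwheel '0 0 0.04 0 0 0;0 0 0 0 0 0' >/dev/null; $m
python3 -m handwheel '0 0 0.04 0 0 0;0 0 0 0 0 0' >/dev/null; $m
python3 -m handwheel '0 0 0.04 0 0 0;0 0 0 0 0 0' >/dev/null; $m
python3 -m handwheel '0 0 0.04 0 0 0;0 0 0 0 0 0' >/dev/null; $m
python3 -m handwheel '0 0 0.04 0 0 0;0 0 0 0 0 0' >/dev/null; $m
python3 -m handwheel '0 0 0.04 0 0 0;0 0 0 0 0 0' >/dev/null; $m
python3 -m handwheel '0 0 0.04 0 0 0;0 0 0 0 0 0' >/dev/null; $m
python3 -m handwheel '0 0 0.04 0 0 0;0 0 0 0 0 0' >/dev/null; $m
python3 -m handwheel '0 0 0.04 0 0 0;0 0 0 0 0 0' >/dev/null; $m
)
```

```text
0.1356 -2.2
0.1336 -2.03
0.1315 -2.94
0.1296 -3.15
0.1276 -1.72
0.1256 -2.82
0.1236 -2.34
0.1216 -2.61
0.1196 -2.43
0.1176 -3.27
0.1156 -3.35
0.1139 1.19
```

```bash
python3 -m handwheel '0 0 0 0 0 0;0 0 0 0 0 0'; python3 -m handwheel '0 0 0 0 0 0;0 0 0 0 0 0;0 0 0 0 0 0;0 0 0 0 0 0' 88;  python3 -m handwheel '0 0 -0.3 0 0 0;0 0 -0.7 0 0 0;0 0 -0.8 0 0 0;0 0 -0.8 0 0 0;0 0 -0.3 0 0 0;0 0 0 0 0 0'; python3 go.py .456 .2205 .25
```

```text
t: 12.85
eef_pos: [0.4775, -0.2645, 0.1139]
orientation: [0.997, -0.075, 0.0, 0.0]
ft_force: [-1.2, 0.5, 0.7]
width: 0.697
grasp_force: 25.0
t: 13.35
eef_pos: [0.4775, -0.2645, 0.1137]
orientation: [0.997, -0.075, 0.0, 0.0]
ft_force: [0.3, -0.6, 0.6]
width: 0.879
grasp_force: 0.0
t: 14.1
eef_pos: [0.4782, -0.2649, 0.2608]
orientation: [0.997, -0.075, 0.002, 0.001]
ft_force: [-1.0, -0.1, -0.5]
width: 0.88
grasp_force: 0.0
shift units [-1.89 -9.53  0.2 ] turn [ 0.    -0.001 -0.   ] pos [ 0.4782 -0.2649  0.2608] F [-1.   -0.15 -0.54] t 14.1
```

```bash
python3 -m handwheel '-0.17 -0.87 0.02 0 0 0;-0.17 -0.87 0.02 0 0 0;-0.17 -0.87 0.02 0 0 0;-0.17 -0.87 0.02 0 0 0;-0.17 -0.87 0.02 0 0 0;-0.17 -0.87 0.02 0 0 0;-0.17 -0.87 0.02 0 0 0;-0.17 -0.87 0.02 0 0 0;-0.17 -0.87 0.02 0 0 0;-0.17 -0.87 0.02 0 0 0;-0.17 -0.86 0 0 0 0;0 0 0 0 0 0' 86
python3 -m handwheel '0 0 0 0 0 0;0 0 0 0 0 0'
python3 go.py .456 .2205 .066; python3 - <<'E'
from h import *
im=capture("top");im2=capture("side");cv2.imwrite("pics/a.png",np.hstack([im[100:300,180:480],im2[80:280,240:540]])[:,:,::-1])
E
```

```text
t: 15.6
eef_pos: [0.455, 0.2263, 0.2479]
orientation: [0.997, -0.071, -0.001, -0.001]
ft_force: [0.1, -0.2, -0.2]
width: 0.862
grasp_force: 0.0
t: 15.85
eef_pos: [0.4563, 0.2203, 0.2485]
orientation: [0.997, -0.076, -0.0, 0.001]
ft_force: [-0.5, 0.0, 0.3]
width: 0.857
grasp_force: 0.0
shift units [-0.01 -0.01  3.65] turn [ 0.     0.    -0.001] pos [0.4563 0.2203 0.2485] F [-0.52  0.01  0.34] t 15.85
```

View pics/a.png

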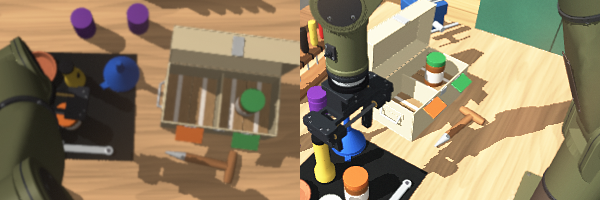

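```bash
python3 - <<'E'
from h import *
import pickle
ims,_=pickle.load(open("m1.pkl","rb"))
ob={}
for n,(u0,u1,v0,v1) in {"side":(245,283,200,270),"top":(240,272,162,196)}.items():
    h=cv2.cvtColor(ims[n],cv2.COLOR_RGB2HSV); m=(h[...,0]>18)&(h[...,0]<36)&(h[...,1]>120)&(h[...,2]>60)
    y,x=np.nonzero(m[v0:v1,u0:u1]); ob[n]=(x.min()+u0,x.max()+u0,y.min()+v0,y.max()+v0); print(n,ob[n],len(x))
p=lambda q:np.vstack([cyl(*q,.004,.06,.028)])
def bb(n,q):
    P=proj(n,p(q)); return P.min(0),P.max(0)
f=lambda q:[bb("side",q)[0][0]-ob["side"][0],bb("side",q)[1][0]-ob["side"][1],bb("side",q)[1][1]-ob["side"][3]]
r=least_squares(f,[.53,.19]);print(r.x,r.fun,bb("top",r.x),proj("top",[*r.x,.169]))
E
```

```text
side (np.int64(252), np.int64(275), np.int64(220), np.int64(262)) 670
top (np.int64(244), np.int64(264), np.int64(168), np.int64(188)) 288
[0.57595353 0.20294903] [ 0.06734606 -0.07021028  0.00362212] (array([244.20895814, 163.0802126 ]), array([267.02851614, 186.8255414 ])) [[247.32253458 163.03264312]]
```

```bash
python3 -m handwheel '0 0 0.7 0 0 0;0 0 0.8 0 0 0;0 0 0.8 0 0 0;0 0 0.8 0 0 0;0 0 0.35 0 0 0;0 0 0.2 0 0 0;0 0 0 0 0 0;0 0 0 0 0 0'
python3 -m handwheel '0 0 0 0 0 0;0 0 0 0 0 0;0 0 0 0 0 0;0 0 0 0 0 0;0 0 0 0 0 0;0 0 0 0 0 0' 0 25
python3 -m handwheel '0 0 -0.3 0 0 0;0 0 -0.6 0 0 0;0 0 -0.8 0 0 0;0 0 -0.8 0 0 0;0 0 -0.8 0 0 0;0 0 -0.6 0 0 0;0 0 0 0 0 0;0 0 0 0 0 0'
python3 go.py .497 -.117 .26
```

```text
t: 16.95
eef_pos: [0.4569, 0.2222, 0.067]
orientation: [0.997, -0.075, 0.001, -0.0]
ft_force: [-0.2, 0.6, 0.2]
width: 0.862
grasp_force: 0.0
t: 17.7
eef_pos: [0.4563, 0.2208, 0.0668]
orientation: [0.997, -0.075, 0.0, 0.001]
ft_force: [-0.1, -3.3, 6.7]
width: 0.699
grasp_force: 25.0
t: 18.7
eef_pos: [0.4552, 0.2219, 0.2602]
orientation: [0.997, -0.074, -0.001, 0.001]
ft_force: [-0.1, -0.5, -4.8]
width: 0.696
grasp_force: 25.0
shift units [1.83 6.58 0.01] turn [ 0.     0.001 -0.   ] pos [0.4552 0.2219 0.2602] F [-0.07 -0.49 -4.81] t 18.7
```

```bash
python3 -m handwheel '0.18 0.66 0 0 0 0;0.18 0.66 0 0 0 0;0.18 0.66 0 0 0 0;0.18 0.66 0 0 0 0;0.18 0.66 0 0 0 0;0.18 0.66 0 0 0 0;0.18 0.66 0 0 0 0;0.18 0.66 0 0 0 0;0.18 0.66 0 0 0 0;0.18 0.66 0 0 0 0;0 0 0 0 0 0;0 0 0 0 0 0'
python3 -m handwheel '0 0 0.5 0 0 0;0 0 0.6 0 0 0;0 0 0.6 0 0 0;0 0 0.4 0 0 0;0 0 0.2 0 0 0;0 0 0.06 0 0 0;0 0 0 0 0 0;0 0 0 0 0 0'
python3 -m handwheel '0 0 0.04 0 0 0;0 0 0.04 0 0 0;0 0 0 0 0 0'; python3 go.py .497 -.117 .13
```

```text
t: 20.2
eef_pos: [0.4951, -0.1166, 0.2599]
orientation: [0.997, -0.074, -0.002, -0.001]
ft_force: [0.6, 0.5, -4.8]
width: 0.7
grasp_force: 25.0
t: 21.2
eef_pos: [0.4966, -0.1176, 0.1439]
orientation: [0.997, -0.075, 0.001, 0.0]
ft_force: [-0.7, 0.3, -3.8]
width: 0.694
grasp_force: 25.0
t: 21.58
eef_pos: [0.4959, -0.1176, 0.1391]
orientation: [0.997, -0.075, -0.0, 0.0]
ft_force: [-0.1, 0.2, -4.2]
width: 0.694
grasp_force: 25.0
shift units [ 0.02 -0.01  0.18] turn [ 0.  0. -0.] pos [ 0.4959 -0.1176  0.1391] F [-0.13  0.24 -4.18] t 21.57
```

Baseline −4.3 N; feel down with threshold −2.2.

```bash
m="python3 chk.py -2.2"
(set -e
python3 -m handwheel '0 0 0.04 0 0 0;0 0 0 0 0 0' >/dev/null; $m
python3 -m handwheel '0 0 0.04 0 0 0;0 0 0 0 0 0' >/dev/null; $m
python3 -m handwheel '0 0 0.04 0 0 0;0 0 0 0 0 0' >/dev/null; $m
python3 -m handwheel '0 0 0.04 0 0 0;0 0 0 0 0 0' >/dev/null; $m
python3 -m handwheel '0 0 0.04 0 0 0;0 0 0 0 0 0' >/dev/null; $m
python3 -m handwheel '0 0 0.04 0 0 0;0 0 0 0 0 0' >/dev/null; $m
python3 -m handwheel '0 0 0.04 0 0 0;0 0 0 0 0 0' >/dev/null; $m
python3 -m handwheel '0 0 0.04 0 0 0;0 0 0 0 0 0' >/dev/null; $m
python3 -m handwheel '0 0 0.04 0 0 0;0 0 0 0 0 0' >/dev/null; $m
python3 -m handwheel '0 0 0.04 0 0 0;0 0 0 0 0 0' >/dev/null; $m
python3 -m handwheel '0 0 0.04 0 0 0;0 0 0 0 0 0' >/dev/null; $m
python3 -m handwheel '0 0 0.04 0 0 0;0 0 0 0 0 0' >/dev/null; $m
python3 -m handwheel '0 0 0.04 0 0 0;0 0 0 0 0 0' >/dev/null; $m
python3 -m handwheel '0 0 0.04 0 0 0;0 0 0 0 0 0' >/dev/null; $m
python3 -m handwheel '0 0 0.04 0 0 0;0 0 0 0 0 0' >/dev/null; $m
python3 -m handwheel '0 0 0.04 0 0 0;0 0 0 0 0 0' >/dev/null; $m
python3 -m handwheel '0 0 0.04 0 0 0;0 0 0 0 0 0' >/dev/null; $m
python3 -m handwheel '0 0 0.04 0 0 0;0 0 0 0 0 0' >/dev/null; $m
python3 -m handwheel '0 0 0.04 0 0 0;0 0 0 0 0 0' >/dev/null; $m
python3 -m handwheel '0 0 0.04 0 0 0;0 0 0 0 0 0' >/dev/null; $m
python3 -m handwheel '0 0 0.04 0 0 0;0 0 0 0 0 0' >/dev/null; $m
python3 -m handwheel '0 0 0.04 0 0 0;0 0 0 0 0 0' >/dev/null; $m
)
```

```text
0.137 -4.78
0.1351 -4.52
0.1331 -4.24
0.1311 -4.47
0.1291 -5.15
0.1271 -3.95
0.1251 -4.31
0.1231 -4.65
0.1211 -4.04
0.1191 -4.17
0.1171 -4.28
0.1151 -4.35
0.1131 -5.69
0.1111 -3.75
0.1091 -4.64
0.1071 -3.98
0.1051 -4.82
0.1031 -4.48
0.1011 -3.94
0.0991 -3.84
0.0971 -4.05
0.0951 -3.97
```

```bash
m="python3 chk.py -2.2"
(set -e
python3 -m handwheel '0 0 0.04 0 0 0;0 0 0 0 0 0' >/dev/null; $m
python3 -m handwheel '0 0 0.04 0 0 0;0 0 0 0 0 0' >/dev/null; $m
python3 -m handwheel '0 0 0.04 0 0 0;0 0 0 0 0 0' >/dev/null; $m
python3 -m handwheel '0 0 0.04 0 0 0;0 0 0 0 0 0' >/dev/null; $m
python3 -m handwheel '0 0 0.04 0 0 0;0 0 0 0 0 0' >/dev/null; $m
python3 -m handwheel '0 0 0.04 0 0 0;0 0 0 0 0 0' >/dev/null; $m
python3 -m handwheel '0 0 0.04 0 0 0;0 0 0 0 0 0' >/dev/null; $m
python3 -m handwheel '0 0 0.04 0 0 0;0 0 0 0 0 0' >/dev/null; $m
python3 -m handwheel '0 0 0.04 0 0 0;0 0 0 0 0 0' >/dev/null; $m
python3 -m handwheel '0 0 0.04 0 0 0;0 0 0 0 0 0' >/dev/null; $m
python3 -m handwheel '0 0 0.04 0 0 0;0 0 0 0 0 0' >/dev/null; $m
)
```

```text
0.0931 -4.24
0.0911 -3.51
0.0891 -4.62
0.0871 -4.55
0.0851 -4.36
0.0831 -4.05
0.0812 -2.12
```

```bash
python3 -m handwheel '0 0 0 0 0 0' | grep -A0 force;python3 -m handwheel '0 0 0 0 0 0'| grep force; python3 -m handwheel '0 0 0.02 0 0 0;0 0 0 0 0 0' | grep -E "force|pos"
```

```text
ft_force: [-0.1, 0.0, -2.4]
--
grasp_force: 25.0
ft_force: [0.1, -0.3, -2.2]
grasp_force: 25.0
eef_pos: [0.4963, -0.1177, 0.0804]
ft_force: [-0.1, -0.8, -0.2]
grasp_force: 25.0
```

```bash
python3 -m handwheel '0 0 0 0 0 0;0 0 0 0 0 0;0 0 0 0 0 0;0 0 0 0 0 0' 88;  python3 -m handwheel '0 0 -0.3 0 0 0;0 0 -0.7 0 0 0;0 0 -0.8 0 0 0;0 0 -0.8 0 0 0;0 0 -0.8 0 0 0;0 0 -0.8 0 0 0;0 0 -0.8 0 0 0;0 0 0 0 0 0;0 0 0 0 0 0'
python3 -m handwheel '0.5 0.2 0 0 0 0;0.66 0.25 0 0 0 0;0.66 0.25 0 0 0 0;0.66 0.25 0 0 0 0;0.66 0.25 0 0 0 0;0.66 0.25 0 0 0 0;0 0 0 0 0 0;0 0 0 0 0 0' 0 20
python3 go.py .6736 -.218 .245;python3 - <<'E'
from h import *
im=capture("top");im2=capture("side");cv2.imwrite("pics/b.png",np.hstack([im[100:300,180:480],im2[60:260,240:540]])[:,:,::-1])
E
```

```text
t: 29.82
eef_pos: [0.4961, -0.1176, 0.0803]
orientation: [0.997, -0.075, 0.0, 0.0]
ft_force: [-0.5, -0.4, -0.8]
width: 0.876
grasp_force: 0.0
t: 30.95
eef_pos: [0.4953, -0.1174, 0.3302]
orientation: [0.997, -0.075, -0.0, -0.0]
ft_force: [0.2, 0.4, -0.4]
width: 0.883
grasp_force: 0.0
t: 31.95
eef_pos: [0.6721, -0.217, 0.3288]
orientation: [0.997, -0.075, -0.002, -0.0]
ft_force: [-1.1, 0.2, 0.0]
width: 0.009
grasp_force: 0.0
shift units [0.04 0.02 1.68] turn [-0.     0.001 -0.   ] pos [ 0.6721 -0.217   0.3288] F [-1.06  0.15  0.04] t 31.95
```

View pics/b.png

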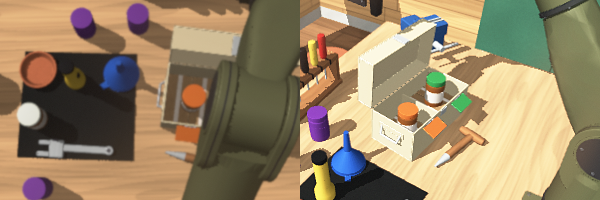

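```bash
python3 -m handwheel '0 0 0.5 0 0 0;0 0 0.6 0 0 0;0 0 0.5 0 0 0;0 0 0.1 0 0 0;0 0 0 0 0 0'
python3 -m handwheel '-0.4 0 0 0 0 0;-0.4 0 0 0 0 0;-0.2 0 0 0 0 0;-0.2 0 0 0 0 0;0 0 0 0 0 0'; python3 go.py .4857 -.19 .245
```

```text
t: 32.67
eef_pos: [0.6732, -0.2175, 0.246]
orientation: [0.997, -0.075, 0.0, 0.0]
ft_force: [-0.3, -0.4, -0.7]
width: 0.004
grasp_force: 0.0
t: 33.3
eef_pos: [0.6173, -0.2093, 0.2481]
orientation: [0.997, -0.075, 0.005, 0.001]
ft_force: [5.0, -1.5, 4.6]
width: 0.004
grasp_force: 2.7
shift units [-2.66  0.01  0.04] turn [ 0.    -0.003 -0.   ] pos [ 0.6173 -0.2093  0.2481] F [ 5.   -1.5   4.55] t 33.3
```

```bash
python3 -m handwheel '-0.27 0 -0.05 0 0 0;-0.27 0 -0.05 0 0 0;-0.27 0 -0.05 0 0 0;-0.28 0 0.03 0 0 0;-0.28 0 0.03 0 0 0;-0.28 0 0.05 0 0 0;0 0 0 0 0 0'; python3 go.py .4857 -.19 .245
python3 - <<'E'
from h import *
im=capture("top");im2=capture("side");cv2.imwrite("pics/c.png",np.hstack([im[100:300,180:480],im2[60:260,240:540]])[:,:,::-1])
E
```

```text
t: 34.17
eef_pos: [0.5321, -0.1963, 0.2477]
orientation: [0.997, -0.075, 0.0, 0.0]
ft_force: [0.7, -1.3, 1.1]
width: 0.004
grasp_force: 0.5
shift units [-0.94  0.01  0.05] turn [ 0. -0. -0.] pos [ 0.5321 -0.1963  0.2477] F [ 0.74 -1.32  1.14] t 34.17
```

View pics/c.png

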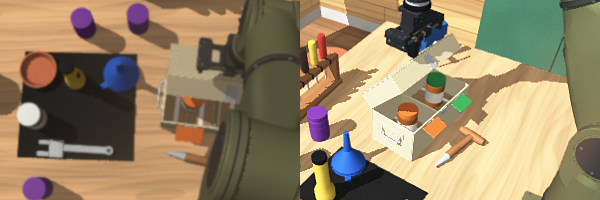

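```bash
python3 -m handwheel '-0.23 0 0.08 0 0 0;-0.23 0 0.09 0 0 0;-0.22 0 0.11 0 0 0;-0.21 0 0.17 0 0 0;-0.21 0 0.18 0 0 0;-0.21 0 0.19 0 0 0;0 0 0 0 0 0'; python3 -m handwheel '-0.15 0 0.22 0 0 0;-0.15 0 0.22 0 0 0;-0.14 0 0.22 0 0 0;0 0 0 0 0 0;0 0 0 0 0 0'; python3 go.py .4857 -.19 .17
```

```text
t: 35.15
eef_pos: [0.4656, -0.1863, 0.2054]
orientation: [0.997, -0.075, -0.002, -0.0]
ft_force: [0.3, 0.2, -0.3]
width: 0.006
grasp_force: 0.0
t: 35.78
eef_pos: [0.4482, -0.1838, 0.1758]
orientation: [0.997, -0.075, 0.003, 0.001]
ft_force: [-0.6, 1.2, 23.5]
width: 0.004
grasp_force: 11.5
shift units [0.76 0.01 0.12] turn [ 0.    -0.002 -0.   ] pos [ 0.4482 -0.1838  0.1758] F [-0.56  1.21 23.52] t 35.77
```

```bash
python3 -m handwheel '0 0 -0.1 0 0 0;0 0 -0.5 0 0 0;0 0 -0.8 0 0 0;0 0 -0.8 0 0 0;-0.5 0.7 -0.3 0 0 0;-0.5 0.8 0 0 0 0;-0.5 0.8 0 0 0 0;-0.3 0.8 0 0 0 0;0 0.8 0 0 0 0;0 0.8 0 0 0 0;0 0.6 0 0 0 0;0 0 0 0 0 0'
python3 - <<'E'
from h import *
im=capture("top");im2=capture("side");cv2.imwrite("pics/d.png",cv2.resize(np.hstack([im[80:300,180:480],im2[80:300,200:500]]),(800,293),interpolation=cv2.INTER_CUBIC)[:,:,::-1])
E
```

```text
t: 37.28
eef_pos: [0.3158, -0.4338, 0.2978]
orientation: [0.997, -0.077, -0.001, 0.0]
ft_force: [-0.6, 1.1, 0.2]
width: 0.001
grasp_force: 0.0
```

View pics/d.png

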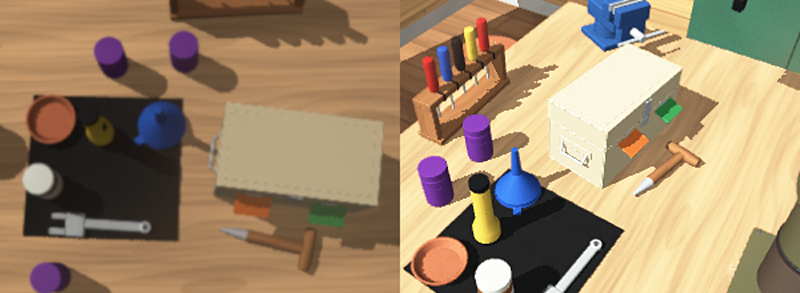

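```bash
python3 -c "
from plant import arm; print(arm.job_done())"
```

```text
the job is handed in; nothing more can be done
None
```

I handed the job in at about 37 s: the green- and orange-lidded jars were lowered until felt touching and released upright in the sections with their own colour of tab. The tin's lid was pushed to its stop and looks fully closed in the final pictures, and the white-lidded jar and other loose things look undisturbed.

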